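# Slide an inkstone blank into the dust cabinet and start the extraction

### The job

Slide the big inkstone blank across the bench, flat all the way, in through the cabinet's sprung flap until it lies centred and square on the grey pad inside, its long sides parallel to the hatch, and draw back so that the flap swings shut behind it. Once the flap has shut, switch on the dust extraction at the console's rocker. Leave the other things on the bench where they are.

Things in the scene. Friction and masses are not known exactly. Their poses are not given: they have to be found in the camera images.
- slab_mid (a point): Centre (half-way up) of the inkstone blank: a loose dark stone slab, 110 mm long (its y axis) by 85 mm wide (x) by 22 mm high, about 0.55 kg, with a low rim and a dark round well in its top; either long side may lead. It is too wide for most grippers: push it. It starts left or right in front of the cabinet, its place swapped at random with the wooden case's.
- pad (a point): Centre of the grey pad inside the cabinet, at bench level. It is flush with the bench (no step), 115 mm along x by 140 mm along y, so a centred slab shows a 15 mm border all round. x points into the cabinet, y to its left, z up. The cabinet has no floor: the slab slides on the bench all the way. A handpiece lies on a fixed rest 104 mm beyond the pad's centre.
- hatch (a point): Middle of the cabinet's hatch at bench level, 112 mm before the pad's centre; axes as the pad's. The hatch is 170 mm wide and 180 mm high, from the bench up; over it a fixed header runs up to the roof at 220 mm, so a hand that follows the slab in must lean back (fingers pointing down and inward).
- cabinet: The dust cabinet, fixed: a clear box in an aluminium frame with a grey front wall that faces the robot, 280 mm wide, 250 mm deep, 220 mm high, with a clear roof over all its inside; origin and axes as the hatch point.
- flap (a joint): Sprung flap that fills the hatch, hinged along its upper edge 175 mm above the bench; 0 rad hanging shut, growing as its lower edge swings inward (stop at 1.45); it cannot swing outward. Aluminium, 164 mm wide, lower edge 14 mm above the bench over a soft brush strip; a light spring (under 2 N) shuts it. A slab whose rear edge is less than 55 mm past the hatch holds it open.
- console: Switch console, fixed: grey box with a sloping front (rising 0.33 rad away from the robot), 130 mm deep (x, away from the robot), 90 mm wide (y), 66 mm high at its rear; origin under its centre. It stands left or right of the cabinet, swapped at random with the block of burs.
- rocker_raised (a point): Point on the top face of the raised end of the console's rocker, 18 mm from its pivot, as it is now (it moves with the rocker). The rocker is a grey paddle, 34 mm wide and 53 mm long, on the slope; its far, higher half stands raised when off. Pressed straight down there with about 3 to 6 N it tips about 6 mm and stays.
- rocker (a joint): Rocker switch: 0 rad off (far half raised), 0.34 rad fully on (far half pressed down). Stiff: it stays where it is left.
- case: Bystander, loose: dark wooden inkstone case with a small brass plate on its lid, 94 by 70 mm, 34 mm high; origin under its centre. Stands in front of the cabinet, on the side where the slab is not.
- seal: Bystander, loose: seal stone standing upright beside the cabinet, 25 mm square, 65 mm high; origin under its centre.
- burs: Bystander, loose: wooden block 60 by 90 mm, 35 mm high, with steel burs up to 68 mm high; origin under its centre. Beside the cabinet, on the side where the console is not.
- brush: Bystander, loose: flat brush, lying on the left; origin under its middle.
- loupe: Bystander, loose: black loupe, 40 mm across, 34 mm high; origin under its centre.
- pot: Bystander, loose: white water pot, 72 mm across, 60 mm high; origin under its centre.
There are look-alikes about, which are no part of the job. Of the things that look like the part that bears slab_mid, the largest one is meant.

How it is judged (in metres and radians):
On the way, in this order (a step that is already met when the one before it is completed fails the run):
1. the slab lies at rest, centred and square on the pad, and the flap has shut behind it (x of slab_mid in the frame of pad between -0.015 and 0.015 m and y of slab_mid in the frame of pad between -0.015 and 0.015 m and angle between the x axis of slab_mid and the x axis of pad, either way round below 0.17 rad and height (world z) of slab_mid below 0.016 m and linear speed of slab below 0.01 m/s and value of joint flap below 0.08 rad), for 0.2 s.
2. the extraction is switched on: the rocker is tipped over (value of joint rocker above 0.27 rad), for 0.1 s.
At the end, for the whole second after the job is handed in: The slab lies flat and at rest on the pad, its centre within 15 mm of the pad's centre both ways and its x axis within 0.17 rad (10 degrees) of the pad's (either way round); the flap is shut (under 0.08 rad); the rocker is on (over 0.27 of 0.34 rad) (all of step 1 and value of joint rocker above 0.27 rad); the robot touches nothing.
It fails at once if the slab is lifted or tipped off the bench (height (world z) of slab_mid above 0.02 m or angle between slab_mid's own z axis and vertical above 0.2 rad).
It fails at once if another thing on the bench is disturbed (moved over 20 mm) (distance of any of case, seal, burs, brush, loupe, pot from where it was at the start of the episode above 0.02 m).
It also fails if it takes over 70 s, if anything falls off the work surface, if the arm or the gripper's body presses on something with over 40 N, if the wrist force passes 120 N, or if a joint passes its speed limit or range.

### The arm

A 6-joint arm with a two-finger parallel gripper is mounted at the origin on the work surface. World frame = base frame: x ahead of the robot, y to its left, z up, the work surface at z = 0. Lengths are in mm, angles in rad, forces in N, time in s.
With the tool pointing down it reaches from about 275 to 725 mm from the base axis. Payload 15.9 kg.
Tool frame: the origin (TCP) lies on the centre line of the jaws, within the pads' length; the fingertips stand 22 mm ahead of it and the grasp point (between the pads) lies 3 mm ahead of it; z points along the fingers, y is the line along which they close (so a half turn about z gives the same grasp; the last joint's range is limited). The gripper opens to 85 mm and grips with 20 to 120 N. Pads are 22 mm wide; open, the fingers measure 114 mm over their backs; the gripper's body (76 mm by 85 mm) begins 54 mm behind the grasp point. The pads swing forward as they close: fully open they stand 13 mm farther back than shut.
Start: joints at [1.138, 0.213, -0.034, 1.323, 0, 1.571], TCP at [209.699, 453.885, 253.306] pointing down, gripper open.
Joint ranges: [-2.98, 2.98], [-0.74, 1.72], [-1.14, 1.35], [-2.1, 2.04], [-1.57, 1.44], [-3.14, 3.14]. Speed limits (rad/s): [1.89, 1.89, 2.39, 2.57, 3.14, 3.14].

### API

Orientations are given as a 3x3 rotation matrix whose columns are the frame's x, y, z axes.
In Python, from cell import env gives the robot as it stands.
- The arm moves only by the tool servo_tool, never from a script. Its argument "steps" is a list that holds one entry, the list of rows, each a list of 4 numbers: the shift along the tool's x, y, z in cm, then the turn about the tool's z in degrees. A call has 1 to 12 rows; each row is the pose to reach, as a shift and turn from the pose commanded when the call began, along the tool's axes at that moment; what a row does not reach only later rows make up. A row lasts 1/12 s, in which the tool goes at most 41.7 mm and 7.16 degrees, less where a joint would pass 70% of its speed; a pose out of reach is approached as far as the arm can. A call with a gripper value outside its range is refused whole. "grip" is the closure in counts, from 0 (fully open) to 255 (shut), set as the call begins (left out, the last holds). The fingers move at their own pace and stop on an object; the grip force is fixed at half the most. Time passes only in rows, so rows that repeat a pose let the fingers close. It gives the time, the measured TCP pose, the force, the opening and the grip force at its end, in the units of the state.
- env.get_state(): the state, without advancing time (a new reading comes with each control period).
- env.snapshot(name): name is "side" or "top" or "wrist"; returns (picture, depth): 400x640x3 uint8, blue, green, red; 400x640 float32, mm along the optical axis (not along the pixel's ray), 0 where there is no reading.
- env.get_calibration(name): a dict with "camera_matrix" (3x3 intrinsics, pixels), "R" (3x3) and "t" (3): a world point X has camera coordinates R X + t. Camera axes: x right, y down, z forward; pixel columns grow to the right and rows downward; lengths in mm; the calibration is good to about 2 mm. A picture is of the moment at which its call begins: read the wrist's pose just before it. get_calibration takes no time and is no camera call; for the wrist camera it gives the pose at the moment of the call.
- env.finish_job(): hands the job in; it is judged then, once.
The state is a dict: "t": time; "joint_pos": joint angles; "joint_velocities": joint speeds; "tau": joint torques, N m; "position": TCP position; "tool_rot": TCP orientation; "ft_force": force on the tool from outside, world axes, zero at the start; "torque": the same for the moment, N m; "opening": finger opening in mm; "grip_force": force on a finger pad.
Only numpy, scipy, OpenCV 4.12 (cv2) and the standard library are available. Lean on these libraries where they do the work, as an engineer would, in place of code of your own. Each camera call takes 0.05 s, during which the arm holds its last target. There are 200 camera calls.

## Working session

There is one attempt and no reset: what is moved stays moved. The work goes in short steps, Python scripts to look and compute and a tool call to move; the robot and the scene stay as the last step left them, time stands still between calls to the robot, and variables do not carry over. Pictures are saved under pics/ and viewed, at most 10 in all, crops included, and the job is handed in when it is done.

Besides the shell and the picture viewer there is one more tool, called as a command line: name --argument value ..., lists and objects as JSON in quotes. servo_tool: Moves the arm, as the interface text tells. Its arguments: {"type":"object","properties":{"steps":{"type":"array","items":{"type":"array","items":{"type":"array","items":{"type":"number"}}}},"grip":{"type":"number"}},"required":["steps"]}

```bash
mkdir -p pics; ls
python3 - <<'E'
from cell import env
import cv2,numpy as np
s=env.get_state();print(s['t'],s['position'],s['tool_rot'],s['opening'])
for n in('top','side'):
    p,d=env.snapshot(n);cv2.imwrite(f'pics/{n}0.png',p);np.save(f'pics/{n}0d.npy',d)
    c=env.get_calibration(n);print(n,c)
E
```

```text
pics
0.0 [209.60800719 453.5965425  252.81711304] [[-9.07775341e-01  4.19456476e-01 -4.42961258e-04]
 [ 4.19456709e-01  9.07774769e-01 -1.01891168e-03]
 [-2.52800475e-05 -1.11074597e-03 -9.99999383e-01]] 85.55536461486824
top {'camera_matrix': array([[390.19452826,   0.        , 324.62800266],
       [  0.        , 390.19452826, 205.19489748],
       [  0.        ,   0.        ,   1.        ]]), 'R': array([[-0.0123589 , -0.99974522,  0.01888784],
       [-0.988578  ,  0.00937905, -0.15041799],
       [ 0.15020251, -0.0205311 , -0.98844205]]), 't': array([  20.82796909,  520.89541489, 1156.59725646])}
side {'camera_matrix': array([[459.58197698,   0.        , 315.45424869],
       [  0.        , 459.58197698, 204.50184751],
       [  0.        ,   0.        ,   1.        ]]), 'R': array([[ 0.99244851, -0.12106176,  0.01974871],
       [-0.07299674, -0.71229411, -0.69807491],
       [ 0.09857707,  0.69136181, -0.71575234]]), 't': array([-501.47192622,  162.07964686, 1676.00821998])}
```

View pics/top0.png

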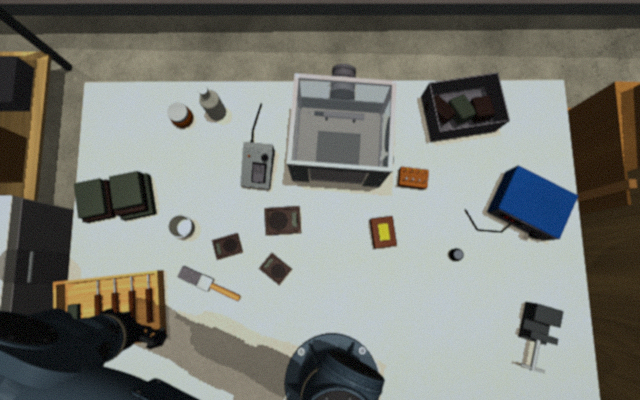

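View pics/side0.png

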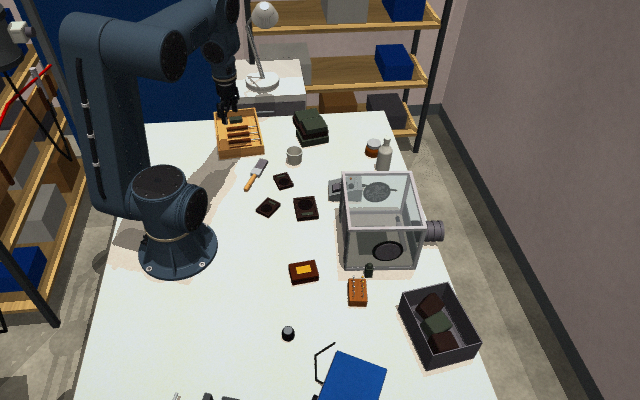

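The slab (largest dark stone) is at about (283,221) in the top view. The case is at (383,232), the pad at (340,148), the console left of the cabinet at (257,165), and the burs and seal right of it. I'll measure these next.

```bash
cat > h.py <<'E'
import cv2,numpy as np
from cell import env
def ray(n,px,z,c=None):
    c=c or env.get_calibration(n)
    K,R,t=c['camera_matrix'],c['R'],c['t']
    px=np.atleast_2d(np.array(px,float))
    d=(R.T@np.linalg.inv(K)@np.c_[px,np.ones(len(px))].T).T
    o=-R.T@t
    return o+d*((z-o[2])/d[:,2])[:,None]
def proj(n,X,c=None):
    c=c or env.get_calibration(n)
    q=(c['camera_matrix']@(c['R']@np.atleast_2d(X).T+c['t'][:,None])).T
    return q[:,:2]/q[:,2:]
E
python3 - <<'E'
from h import *
p=cv2.imread('pics/top0.png')
b=p[70:280,215:425]
cv2.imwrite('pics/crop.png',cv2.resize(b,None,fx=2.8,fy=2.8,interpolation=cv2.INTER_CUBIC))
h=cv2.cvtColor(p,cv2.COLOR_BGR2HSV)
m=(h[...,2]<110).astype(np.uint8)
def rect(m,x0,y0,x1,y1,z,label):
    w=np.zeros_like(m);w[y0:y1,x0:x1]=m[y0:y1,x0:x1]
    cs=max(cv2.findContours(w,0,2)[0],key=cv2.contourArea)
    W=ray('top',cs[:,0],z)[:,:2].astype(np.float32)
    print(label,cv2.minAreaRect(W),cv2.boundingRect(cs))
rect(m,255,200,310,245,22,'slab')
rect(m,365,212,405,255,34,'case')
rect(m,205,230,250,262,15,'small1');rect(m,255,250,298,288,15,'small2')
print(p[140:156:5,300:380:6].mean(2).astype(int)); print(p[125:175:3,340].mean(1).astype(int))
E
```

```text
slab ((478.35693359375, 145.92523193359375), (83.60687255859375, 108.0406723022461), 3.4756102561950684) (265, 206, 36, 29)
case ((436.936279296875, -159.59283447265625), (90.75267028808594, 71.92790222167969), 6.5523881912231445) (369, 217, 27, 32)
small1 ((401.6358947753906, 315.09130859375), (61.280609130859375, 81.25859832763672), 15.600627899169922) (212, 234, 30, 25)
small2 ((331.6705322265625, 168.6199188232422), (79.09463500976562, 60.344139099121094), 51.22960662841797) (260, 254, 31, 30)
[[127 130 133  98  93  92  98  90  93  92 117 131 129 130]
 [133 135 132  92  90  91  94  94  92  93 115 132 132 123]
 [131 133 133  94  94  93  95  95  91  97 121 133 134 123]
 [131 133 134  95  95  96  93  92  95  97 127 133 128 115]]
[134 132 128  91  92  95  88  96  95  98  95  92  92 173 161  32  47]
```

View pics/crop.png

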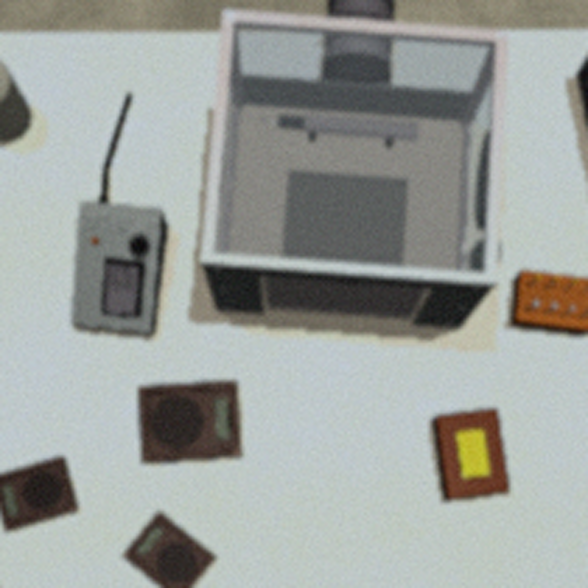

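The crop confirms the layout. The slab is at crop (190,420) and the pad's far corners are at (289,172) and (407,178). The rocker is at (123,288) on the left-hand console, and the header hides the pad's near edge.

Run:
```python
from h import *
p=cv2.imread('pics/top0.png');g=cv2.GaussianBlur(p,(3,3),0).mean(2)
m=(g<112).astype(np.uint8);w=np.zeros_like(m);w[128:163,308:372]=m[128:163,308:372]
cs=max(cv2.findContours(w,0,2)[0],key=cv2.contourArea)
W=ray('top',cs[:,0],0)[:,:2]
r=cv2.minAreaRect(W.astype(np.float32));print('pad vis',r,cv2.boxPoints(r))
# edges by pixel
ys=range(138,160,2)
L=[];Rr=[];T=[]
for y in ys:
    row=w[y].nonzero()[0];L.append((row[0]-.5,y));Rr.append((row[-1]+.5,y))
for x in range(322,358,2): T.append((x,w[:,x].nonzero()[0][0]-.5))
for n,E in(('L',L),('R',Rr),('T',T)):
    q=ray('top',E,0)[:,:2];v=cv2.fitLine(q.astype(np.float32),2,0,.01,.01).ravel();print(n,v,np.degrees(np.arctan2(v[1],v[0])))
c=lambda x,y:(215+x/2.8,70+y/2.8)
print('roof front L,R',ray('top',[c(208,262),c(495,277),c(495,268)],220))
print('hatch bottom corners approx',ray('top',[c(262,310),c(412,323)],0))
print('front bottom',ray('top',[c(215,307),c(462,328)],0))
print('console top rear',ray('top',[c(80,202),c(163,210)],66),'front',ray('top',[c(75,328),c(152,335)],22))
print('rocker corners',ray('top',[c(107,259),c(143,261),c(140,316),c(103,313)],45))
d=np.load('pics/top0d.npy')
K=env.get_calibration('top')
for px in [(258,165),(258,172),(258,178),(262,176),(256,176)]:
    z=d[px[1],px[0]];X=K['R'].T@(np.linalg.inv(K['camera_matrix'])@np.array([px[0],px[1],1])*z-K['t']);print(px,X)
print('seal',ray('side',[(369,276),(369,264)],0),ray('side',[(369,264)],65))
print(proj('top',[[625,-125,65]]))
```

```text
pad vis ((718.019287109375, -31.08179473876953), (139.79722595214844, 101.4020004272461), 85.69996643066406) [[ 662.22003   -96.98213 ]
 [ 763.3366   -104.585175]
 [ 773.81854    34.818542]
 [ 672.70197    42.421585]]
L [ 9.9572116e-01 -9.2408486e-02  7.1462811e+02  3.9196129e+01] -5.3021803
R [ 9.98143315e-01 -6.09088466e-02  7.13707031e+02 -1.00561485e+02] -3.4919813
T [ 8.9853846e-02  9.9595499e-01  7.6845093e+02 -3.5563686e+01] 84.844795
roof front L,R [[ 605.39505535  110.62361076  220.        ]
 [ 588.84385475 -159.76071668  220.        ]
 [ 597.56549195 -160.09524444  220.        ]]
hatch bottom corners approx [[ 606.62827219   64.63623955    0.        ]
 [ 590.05607043 -106.42256055    0.        ]]
front bottom [[ 610.56455735  118.17660447    0.        ]
 [ 583.75055984 -163.47837435    0.        ]]
console top rear [[714.40491965 261.20111847  66.        ]
 [704.77169611 170.69676651  66.        ]] front [[583.09788592 272.4541554   22.        ]
 [574.41751444 186.84391498  22.        ]]
rocker corners [[655.75260909 234.32013422  45.        ]
 [653.19034174 194.67419447  45.        ]
 [591.24883093 197.32249327  45.        ]
 [594.94026167 237.76883962  45.        ]]
(258, 165) [640.64654086 215.32959503  72.10197539]
(258, 172) [622.64785384 217.34595104  57.01070808]
(258, 178) [606.13925323 218.57898853  47.29433666]
(262, 176) [610.30356666 205.18470863  56.01794346]
(256, 176) [611.33794091 224.01059829  52.17042389]
seal [[ 670.68009631 -192.60023499    0.        ]
 [ 681.21716874 -141.33108474    0.        ]] [[ 664.65985852 -188.63956576   65.        ]]
[[370.34999154 169.77405737]]
```

servo_tool --steps '[[[0,0,-4,0],[0,0,-8,0],[0,0,-12,0],[0,0,-16,0]]]' --grip 255

```text
t: 0.43
position: [209.4, 453.2, 414.9]
tool_rot: [[-0.908, 0.419, -0.0], [0.419, 0.908, -0.0], [-0.0, -0.0, -1.0]]
ft_force: [0.3, 1.8, -0.1]
opening: 38.3
grip_force: 0.0
```

servo_tool --steps '[[[0,4,0,0],[0,8,0,0],[0,12,0,0],[0,16,0,0],[0,20,0,0],[0,24,0,0],[0,28,0,0],[0,32,0,0]]]'

```text
t: 1.1
position: [291.7, 631.4, 361.3]
tool_rot: [[-0.908, 0.419, 0.004], [0.419, 0.908, 0.009], [0.0, 0.01, -1.0]]
ft_force: [1.1, 1.8, -2.1]
opening: -0.4
grip_force: 0.0
```

servo_tool --steps '[[[0,0,0,0],[0,0,0,0],[0,0,0,0]]]'

```text
t: 1.35
position: [291.4, 630.7, 373.5]
tool_rot: [[-0.908, 0.419, 0.013], [0.419, 0.907, 0.027], [-0.0, 0.03, -1.0]]
ft_force: [0.3, -0.1, 0.5]
opening: -0.2
grip_force: 0.0
```

servo_tool --steps '[[[0,0,-4,0],[0,0,-8,0],[0,0,-12,0],[0,0,-16,0],[0,0,-20,0],[0,0,-24,0],[0,0,-28,0],[0,0,-32,0],[0,0,-32,0]]]'

```text
t: 2.1
position: [286.6, 620.4, 423.9]
tool_rot: [[-0.908, 0.417, 0.043], [0.419, 0.903, 0.094], [-0.0, 0.103, -0.995]]
ft_force: [-0.2, 1.5, 0.7]
opening: -0.2
grip_force: 0.0
```

servo_tool --steps '[[[0,0,4,0],[0,0,8,0]]]'

```text
t: 2.27
position: [290.5, 628.7, 398.7]
tool_rot: [[-0.908, 0.417, 0.045], [0.419, 0.903, 0.097], [-0.0, 0.106, -0.994]]
ft_force: [0.6, 1.6, 0.7]
opening: 0.2
grip_force: 0.0
```

Run:
```python
from cell import env
s=env.get_state();print(s['t'],s['position'],s['tool_rot'],s['joint_pos'])
```

```text
2.2667 [290.49772732 628.73437729 398.69395048] [[-9.07804141e-01  4.17007757e-01  4.46785341e-02]
 [ 4.19394372e-01  9.02648071e-01  9.66168791e-02]
 [-3.90045956e-05  1.06447129e-01 -9.94318363e-01]] [ 1.13799406e+00  6.85440182e-01  1.07269672e+00  1.85140368e+00
 -3.62086753e-05  1.57076813e+00]
```

servo_tool --steps '[[[0,0,-20,0],[0,0,-60,0],[0,0,-60,0],[0,0,-60,0]]]'

```text
t: 2.6
position: [281.3, 608.8, 467.4]
tool_rot: [[-0.908, 0.413, 0.07], [0.419, 0.895, 0.152], [-0.0, 0.167, -0.986]]
ft_force: [0.1, -0.7, 1.2]
opening: 0.1
grip_force: 0.0
```

servo_tool --steps '[[[0,0,-60,0],[0,0,-60,0],[0,0,-60,0],[0,0,-60,0]]]'

```text
t: 2.93
position: [273.8, 592.5, 514.7]
tool_rot: [[-0.908, 0.408, 0.099], [0.419, 0.882, 0.215], [-0.0, 0.237, -0.972]]
ft_force: [-0.3, -0.6, -0.8]
opening: -0.2
grip_force: 0.0
```

servo_tool --steps '[[[0,0,-60,0],[0,0,-60,0],[0,0,-60,0],[0,0,-60,0],[0,0,-60,0],[0,0,-60,0],[0,0,-60,0],[0,0,-60,0]]]'

```text
t: 3.6
position: [264.4, 572.4, 562.6]
tool_rot: [[-0.908, 0.399, 0.129], [0.419, 0.864, 0.28], [0.0, 0.308, -0.951]]
ft_force: [0.2, 0.1, 0.2]
opening: 0.2
grip_force: 0.0
```

Run:
```python
from cell import env
s=env.get_state();print(s['t'],s['position'],s['tool_rot'],s['joint_pos'])
```

```text
3.6 [264.44496537 572.39061529 562.61673434] [[-9.07791762e-01  3.99018966e-01  1.29220673e-01]
 [ 4.19421168e-01  8.63605581e-01  2.79770056e-01]
 [ 3.78641519e-05  3.08170838e-01 -9.51331032e-01]] [1.13799096e+00 5.73673960e-01 1.35209658e+00 2.03594926e+00
 3.53346407e-05 1.57081012e+00]
```

servo_tool --steps '[[[-10,-11,-2,0],[-40.9,-43.8,-7.9,0],[-40.9,-43.8,-7.9,0],[-40.9,-43.8,-7.9,0],[-40.9,-43.8,-7.9,0],[-40.9,-43.8,-7.9,0],[-40.9,-43.8,-7.9,0],[-40.9,-43.8,-7.9,0],[-40.9,-43.8,-7.9,0],[-40.9,-43.8,-7.9,0],[-40.9,-43.8,-7.9,0],[-40.9,-43.8,-7.9,0]]]'

```text
t: 4.6
position: [399.2, 160.0, 521.3]
tool_rot: [[-0.908, 0.399, 0.13], [0.419, 0.863, 0.281], [0.0, 0.309, -0.951]]
ft_force: [1.1, 0.8, -0.0]
opening: -0.3
grip_force: 0.0
```

Run:
```python
from cell import env
s=env.get_state();print(s['t'],s['position'],s['tool_rot'],s['joint_pos'])
```

```text
4.6 [399.18640144 160.00980709 521.28916551] [[-9.07885762e-01  3.98676570e-01  1.29616491e-01]
 [ 4.19217630e-01  8.63293667e-01  2.81034916e-01]
 [ 1.44940800e-04  3.09485117e-01 -9.50904276e-01]] [0.2113918  0.00552136 0.38774169 1.76015795 0.25018456 0.66832421]
```

servo_tool --steps '[[[-20.3,-34.7,-9.1,0],[-20.3,-34.7,-9.1,0],[-20.3,-34.7,-9.1,0],[-20.3,-34.7,-9.1,0],[-20.3,-34.7,-9.1,0],[-20.3,-34.7,-9.1,0],[-20.3,-34.7,-9.1,0],[-20.3,-34.7,-9.1,0],[-20.3,-34.7,-9.1,0],[-20.3,-34.7,-9.1,0],[-20.3,-34.7,-9.1,0]]]'

```text
t: 5.52
position: [431.3, -249.4, 484.8]
tool_rot: [[-0.904, 0.404, 0.138], [0.427, 0.862, 0.275], [-0.007, 0.307, -0.952]]
ft_force: [0.1, 0.6, -1.3]
opening: 0.1
grip_force: 0.0
```

servo_tool --steps '[[[0,0,-60,0],[0,0,-60,0],[0,0,-60,0],[0,0,-60,0],[0,0,-60,0],[0,0,-60,0],[0,0,-60,0],[0,0,-60,0]]]'

```text
t: 6.18
position: [374.2, -236.0, 514.6]
tool_rot: [[-0.9, 0.401, 0.173], [0.433, 0.867, 0.247], [-0.051, 0.297, -0.953]]
ft_force: [0.1, 0.8, -1.3]
opening: -0.2
grip_force: 0.0
```

Run:
```python
from cell import env
s=env.get_state();print(s['t'],s['position'],s['tool_rot'],s['joint_pos'])
```

```text
6.1833 [ 374.15087178 -235.98327885  514.63866217] [[-0.89976211  0.40063323  0.17297733]
 [ 0.43339439  0.86669694  0.24699336]
 [-0.05096518  0.29720267 -0.95345326]] [-0.76187819  0.25218173  0.66979581  2.03592682  0.30271499 -0.32800928]
```

servo_tool --steps '[[[-32,13,-49,0],[-32,13,-49,0],[-32,13,-49,0],[-32,13,-49,0],[-32,13,-49,0],[-32,13,-49,0]]]'

```text
t: 6.68
position: [444.7, -226.3, 527.6]
tool_rot: [[-0.892, 0.402, 0.209], [0.443, 0.868, 0.225], [-0.091, 0.293, -0.952]]
ft_force: [0.4, 0.5, 0.3]
opening: 0.0
grip_force: 0.0
```

servo_tool --steps '[[[-32,13,-49,0],[-32,13,-49,0],[-32,13,-49,0],[-32,13,-49,0]]]'

```text
t: 7.02
position: [478.2, -217.0, 542.6]
tool_rot: [[-0.882, 0.402, 0.247], [0.453, 0.868, 0.203], [-0.133, 0.291, -0.947]]
ft_force: [0.3, -0.4, -0.0]
opening: 0.0
grip_force: 0.0
```

Run:
```python
from cell import env
s=env.get_state();print(s['t'],s['position'],s['tool_rot'],s['joint_pos'])
```

```text
7.0167 [ 478.24206924 -217.00902145  542.60873516] [[-0.88161673  0.40188109  0.2474743 ]
 [ 0.45277276  0.86818249  0.20311572]
 [-0.13322449  0.29111984 -0.94736502]] [-0.5986032   0.37943094  0.93936772  2.0360266   0.31229952 -0.12933397]
```

servo_tool --steps '[[[-18,17,-55,0],[-18,17,-55,0],[-18,17,-55,0],[-18,17,-55,0]]]'

```text
t: 7.35
position: [474.4, -186.3, 573.1]
tool_rot: [[-0.87, 0.401, 0.288], [0.461, 0.868, 0.183], [-0.176, 0.292, -0.94]]
ft_force: [-0.4, 0.7, 0.2]
opening: -0.0
grip_force: 0.0
```

servo_tool --steps '[[[-12,17,-55,0],[-12,17,-55,0],[-12,17,-55,0],[-12,17,-55,0]]]'

```text
t: 7.68
position: [459.0, -151.6, 603.6]
tool_rot: [[-0.856, 0.401, 0.326], [0.469, 0.868, 0.166], [-0.216, 0.295, -0.931]]
ft_force: [-0.4, -0.1, -0.5]
opening: 0.2
grip_force: 0.0
```

servo_tool --steps '[[[-15,17,-55,0],[-15,17,-55,0],[-15,17,-55,0],[-15,17,-55,0]]]'

```text
t: 8.02
position: [449.7, -121.4, 629.8]
tool_rot: [[-0.842, 0.399, 0.363], [0.476, 0.867, 0.151], [-0.255, 0.3, -0.919]]
ft_force: [0.1, 1.2, 0.0]
opening: -0.2
grip_force: 0.0
```

Run:
```python
from cell import env
s=env.get_state();print(s['t'],s['position'],s['tool_rot'],s['joint_pos'])
```

```text
8.0167 [ 449.68045772 -121.39554008  629.83488264] [[-0.841916    0.3988268   0.36347577]
 [ 0.47559225  0.86666986  0.15064981]
 [-0.25493031  0.29970074 -0.91934216]] [-0.4498956   0.20297907  0.94565834  2.03605639  0.29812066  0.0650554 ]
```

servo_tool --steps '[[[-35,-7,-47,0],[-35,-7,-47,0],[-35,-7,-47,0],[-35,-7,-47,0]]]'

```text
t: 8.35
position: [460.7, -165.3, 632.8]
tool_rot: [[-0.826, 0.399, 0.398], [0.482, 0.866, 0.133], [-0.292, 0.302, -0.907]]
ft_force: [-1.3, 0.1, -0.7]
opening: -0.1
grip_force: 0.0
```

servo_tool --steps '[[[-35,-7,-47,0],[-35,-7,-47,0],[-35,-7,-47,0],[-35,-7,-47,0]]]'

```text
t: 8.68
position: [463.3, -202.2, 639.1]
tool_rot: [[-0.808, 0.398, 0.435], [0.488, 0.866, 0.113], [-0.331, 0.303, -0.893]]
ft_force: [0.4, 0.5, 0.2]
opening: 0.2
grip_force: 0.0
```

servo_tool --steps '[[[-35,-7,-47,0],[-35,-7,-47,0],[-35,-7,-47,0],[-35,-7,-47,0]]]'

```text
t: 9.02
position: [460.3, -233.5, 647.3]
tool_rot: [[-0.788, 0.398, 0.47], [0.492, 0.866, 0.09], [-0.371, 0.302, -0.878]]
ft_force: [-0.4, 0.3, -0.6]
opening: 0.0
grip_force: 0.0
```

Run:
```python
from cell import env
s=env.get_state();print(s['t'],s['position'],s['tool_rot'],s['joint_pos'])
```

```text
9.0167 [ 460.30340926 -233.5054729   647.29222705] [[-0.7878376   0.39839504  0.46967363]
 [ 0.49177963  0.86602197  0.09032575]
 [-0.37076235  0.30213794 -0.87820723]] [-0.67869873  0.29815737  1.10159097  2.03602203  0.37380543 -0.12037577]
```

servo_tool --steps '[[[-33,-11,-47,0],[-33,-11,-47,0],[-33,-11,-47,0],[-33,-11,-47,0]]]'

```text
t: 9.35
position: [446.3, -267.8, 654.9]
tool_rot: [[-0.767, 0.4, 0.502], [0.495, 0.866, 0.065], [-0.409, 0.299, -0.862]]
ft_force: [0.3, 0.0, 0.7]
opening: -0.0
grip_force: 0.0
```

servo_tool --steps '[[[-35,-7,-47,0],[-35,-7,-47,0],[-35,-7,-47,0],[-35,-7,-47,0]]]'

```text
t: 9.68
position: [437.5, -289.5, 666.0]
tool_rot: [[-0.744, 0.403, 0.534], [0.497, 0.867, 0.039], [-0.447, 0.294, -0.845]]
ft_force: [0.3, 0.1, -0.0]
opening: -0.3
grip_force: 0.0
```

servo_tool --steps '[[[-35,-7,-47,0],[-35,-7,-47,0],[-35,-7,-47,0],[-35,-7,-47,0]]]'

```text
t: 10.02
position: [425.7, -307.3, 678.3]
tool_rot: [[-0.72, 0.406, 0.563], [0.498, 0.867, 0.012], [-0.483, 0.289, -0.826]]
ft_force: [-0.5, -0.0, -0.5]
opening: -0.0
grip_force: 0.0
```

servo_tool --steps '[[[-35,-7,-47,0],[-35,-7,-47,0],[-35,-7,-47,0],[-35,-7,-47,0]]]'

```text
t: 10.35
position: [411.8, -321.6, 691.8]
tool_rot: [[-0.694, 0.411, 0.591], [0.498, 0.867, -0.017], [-0.519, 0.283, -0.807]]
ft_force: [0.2, -0.2, -0.5]
opening: 0.2
grip_force: 0.0
```

Run:
```python
from cell import env
s=env.get_state();print(s['t'],s['position'],s['tool_rot'],s['joint_pos'])
```

```text
10.35 [ 411.8347113  -321.58129401  691.79859441] [[-0.6943205   0.41068882  0.59097694]
 [ 0.4983612   0.86680551 -0.01686181]
 [-0.51918702  0.28281247 -0.80651221]] [-0.92557756  0.3004964   1.19470155  2.03604042  0.48028455 -0.29169293]
```

servo_tool --steps '[[[-34,2,-45,0],[-34,2,-45,0],[-34,2,-45,0],[-34,2,-45,0]]]'

```text
t: 10.68
position: [405.6, -313.7, 713.1]
tool_rot: [[-0.668, 0.415, 0.618], [0.497, 0.867, -0.045], [-0.554, 0.277, -0.785]]
ft_force: [-0.4, 0.2, -0.1]
opening: -0.3
grip_force: 0.0
```

servo_tool --steps '[[[-34,7,-44,0],[-34,7,-44,0],[-34,7,-44,0],[-34,7,-44,0]]]'

```text
t: 11.02
position: [402.2, -294.4, 737.5]
tool_rot: [[-0.641, 0.418, 0.644], [0.494, 0.867, -0.071], [-0.588, 0.273, -0.761]]
ft_force: [-0.1, -0.5, 0.2]
opening: -0.1
grip_force: 0.0
```

servo_tool --steps '[[[-30,20,-44,0],[-30,20,-44,0],[-30,20,-44,0],[-30,20,-44,0]]]'

```text
t: 11.35
position: [401.0, -243.3, 769.3]
tool_rot: [[-0.613, 0.419, 0.67], [0.491, 0.866, -0.092], [-0.619, 0.272, -0.737]]
ft_force: [-0.7, -0.0, -0.6]
opening: 0.1
grip_force: 0.0
```

Run:
```python
from cell import env
s=env.get_state();print(s['t'],s['position'],s['tool_rot'],s['joint_pos'])
```

```text
11.35 [ 401.00876672 -243.30600187  769.29535661] [[-0.61344189  0.41860242  0.66967235]
 [ 0.49079287  0.86640592 -0.09199531]
 [-0.61871755  0.27223664 -0.73693677]] [-0.81368518  0.19015567  1.27607574  2.03608211  0.43735923 -0.12036811]
```

```bash
cat >> h.py <<'E'
def shift(*targets,turn=0):
    s=env.get_state();R=np.array(s['tool_rot']);p=np.array(s['position'])
    print('t',s['t'],'pos',p.round(1),'z',R[:,2].round(3),'y',R[:,1].round(3),'j',np.round(s['joint_pos'],2),'f',np.round(s['ft_force'],1))
    for T in targets: print(T,'->cm',(R.T@(np.array(T)-p)/10).round(1))
E
python3 - <<'E'
from h import *
shift((430,0,450),(467,260,120))
E
```

```text
t 11.35 pos [ 401.  -243.3  769.3] z [ 0.67  -0.092 -0.737] y [0.419 0.866 0.272] j [-0.81  0.19  1.28  2.04  0.44 -0.12] f [-0.7 -0.  -0.6]
(430, 0, 450) ->cm [29.9 13.6 23.2]
(467, 260, 120) ->cm [60.8 28.7 47.6]
```

servo_tool --steps '[[[2.7,1.2,2.1,-6],[5.4,2.5,4.2,-12],[8.1,3.7,6.3,-18],[10.8,5,8.4,-23.7],[13.5,6.2,10.5,-23.7],[16.3,7.4,12.7,-23.7],[19,8.7,14.8,-23.7],[21.8,9.9,16.9,-23.7],[24.5,11.2,19,-23.7],[27.2,12.4,21.1,-23.7],[29.9,13.6,23.2,-23.7],[32.5,14.8,25,-23.7]]]'

```text
t: 12.35
position: [425.3, -32.1, 491.6]
tool_rot: [[-0.73, 0.137, 0.67], [0.101, 0.991, -0.092], [-0.676, 0.0, -0.737]]
ft_force: [0.8, -1.1, 0.3]
opening: 0.3
grip_force: 0.0
```

Run:
```python
from h import *
shift((467,260,120),(467,260,60))
```

```text
t 12.35 pos [425.3 -32.1 491.6] z [ 0.67  -0.092 -0.737] y [0.137 0.991 0.   ] j [-0.02 -0.51 -0.31  1.03 -0.08  0.09] f [ 0.8 -1.1  0.3]
(467, 260, 120) ->cm [25.  29.5 27.5]
(467, 260, 60) ->cm [29.1 29.5 31.9]
```

servo_tool --steps '[[[0,0,0,0],[0,0,0,0]]]'

```text
t: 12.52
position: [425.3, -31.1, 491.2]
tool_rot: [[-0.733, 0.132, 0.667], [0.097, 0.991, -0.089], [-0.673, 0.0, -0.739]]
ft_force: [-0.1, 0.5, 0.9]
opening: 0.1
grip_force: 0.0
```

Run:
```python
from h import *
shift((467,260,120),(467,260,60))
```

```text
t 12.5167 pos [425.3 -31.1 491.2] z [ 0.667 -0.089 -0.739] y [0.132 0.991 0.   ] j [-0.02 -0.51 -0.31  1.04 -0.07  0.08] f [-0.1  0.5  0.9]
(467, 260, 120) ->cm [24.8 29.4 27.7]
(467, 260, 60) ->cm [28.8 29.4 32.1]
```

servo_tool --steps '[[[28.8,29.4,32.1,0],[28.8,29.4,32.1,0],[28.8,29.4,32.1,0],[28.8,29.4,32.1,0],[28.8,29.4,32.1,0],[28.8,29.4,32.1,0],[28.8,29.4,32.1,0],[28.8,29.4,32.1,0],[28.8,29.4,32.1,0],[28.8,29.4,32.1,0],[28.8,29.4,32.1,0],[28.8,29.4,32.1,0]]]'

```text
t: 13.52
position: [471.7, 246.4, 80.8]
tool_rot: [[-0.728, 0.139, 0.671], [0.104, 0.99, -0.092], [-0.677, 0.003, -0.736]]
ft_force: [1.7, 0.8, 0.0]
opening: -0.2
grip_force: 0.0
```

servo_tool --steps '[[[0,0,0,0],[0,0,0,0]]]'

```text
t: 13.68
position: [470.3, 244.9, 78.9]
tool_rot: [[-0.732, 0.138, 0.667], [0.1, 0.99, -0.095], [-0.674, -0.003, -0.739]]
ft_force: [0.3, 0.4, 0.6]
opening: 0.3
grip_force: 0.0
```

Run:
```python
from h import *
shift((467,260,60),(467,250,30),(467,250,27))
for n in('wrist','top'):
    p,d=env.snapshot(n); cv2.imwrite(f'pics/{n}1.png',p)
```

```text
t 13.6833 pos [470.3 244.9  78.9] z [ 0.667 -0.095 -0.739] y [ 0.138  0.99  -0.003] j [ 0.78  0.13 -0.91  0.02 -0.57  0.77] f [0.3 0.4 0.6]
(467, 260, 60) ->cm [1.7 1.5 1. ]
(467, 250, 30) ->cm [3.6 0.5 3.3]
(467, 250, 27) ->cm [3.8 0.5 3.6]
```

View pics/wrist1.png

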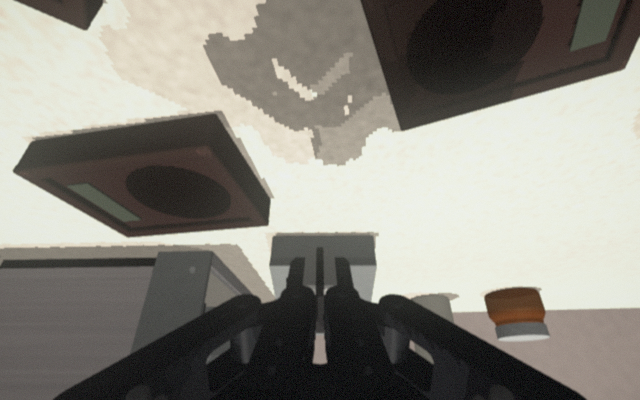

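The wrist view (inverted) shows the slab at left (145,180), the small look-alike at upper right (490,50) and the console ahead (320,260). The fingers point into the free gap on the slab's left, so I'm going down there.

servo_tool --steps '[[[1.8,0.3,1.7,0],[3.6,0.5,3.3,0],[3.8,0.5,3.6,0],[3.8,0.5,3.6,0],[3.8,0.5,3.6,0]]]'

```text
t: 14.2
position: [467.7, 250.8, 31.2]
tool_rot: [[-0.728, 0.138, 0.671], [0.103, 0.99, -0.092], [-0.677, 0.003, -0.736]]
ft_force: [0.3, 0.2, -0.2]
opening: 0.5
grip_force: 0.0
```

servo_tool --steps '[[[0.15,0,0.15,0],[0.3,0,0.3,0],[0.3,0,0.3,0]]]'

```text
t: 14.45
position: [466.8, 251.0, 25.4]
tool_rot: [[-0.729, 0.137, 0.67], [0.102, 0.991, -0.092], [-0.677, 0.002, -0.736]]
ft_force: [-0.2, 1.4, -0.3]
opening: -0.3
grip_force: 0.0
```

servo_tool --steps '[[[-0.2,-1.5,0,0],[-0.3,-2.9,0.2,0],[-0.45,-4.2,0.3,0],[-0.6,-5.5,0.4,0],[-0.75,-6.8,0.5,0],[-0.9,-8.1,0.6,0],[-1.05,-9.4,0.7,0],[-1.2,-10.7,0.85,0],[-1.35,-12,0.95,0],[-1.5,-13.3,1.1,0],[-1.65,-14.5,1.2,0],[-1.7,-15,1.24,0]]]'

```text
t: 15.45
position: [484.0, 110.5, 38.4]
tool_rot: [[-0.745, 0.148, 0.65], [0.105, 0.989, -0.106], [-0.659, -0.011, -0.752]]
ft_force: [-0.3, 4.0, -0.5]
opening: -0.1
grip_force: 1.7
```

```bash
cat >> h.py <<'E'
def slab(z=22,show=None):
    p,_=env.snapshot('top')
    if show: cv2.imwrite(show,p)
    h=cv2.cvtColor(p,cv2.COLOR_BGR2HSV)
    # reddish-brown dark
    m=((h[...,2]<110)&((h[...,0]<14)|(h[...,0]>165))&(h[...,1]>55)).astype(np.uint8)
    m=cv2.morphologyEx(m,cv2.MORPH_CLOSE,np.ones((7,7),np.uint8))
    w=np.zeros_like(m);w[110:250,255:372]=m[110:250,255:372]
    cs=max(cv2.findContours(w,0,2)[0],key=cv2.contourArea)
    r=cv2.minAreaRect(ray('top',cs[:,0],z)[:,:2].astype(np.float32));print('slab',r,cv2.boundingRect(cs))
    return p
E
python3 - <<'E'
from h import *
p=slab()
shift((467,58,28))
cv2.imwrite('pics/crop2.png',cv2.resize(p[90:280,215:425],None,fx=2.8,fy=2.8))
E
```

```text
slab ((492.5538635253906, 47.268917083740234), (78.57427215576172, 102.72122955322266), 5.034630298614502) (297, 202, 35, 27)
t 15.5 pos [484.  110.3  38.4] z [ 0.65  -0.106 -0.752] y [ 0.149  0.989 -0.011] j [ 0.45  0.12 -1.13 -0.31 -0.39  0.47] f [0.3 1.3 0.7]
(467, 58, 28) ->cm [ 1.4 -5.4  0.2]
```

View pics/crop2.png

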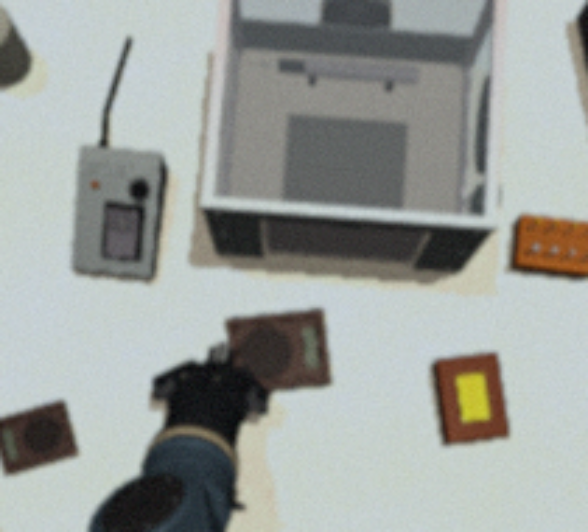

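The top view shows the slab moved to about (275,350) in the crop, close to the cabinet's line. The arm's inner reach limit stopped further drawing in at this tilt. I'll rest two fingers on the slab's top and drag it forward, then push it from behind.

Run:
```python
from h import *
shift((486,118,40),(492,110,90),(497,50,90))
```

```text
t 15.5 pos [484.  110.3  38.4] z [ 0.65  -0.106 -0.752] y [ 0.149  0.989 -0.011] j [ 0.45  0.12 -1.13 -0.31 -0.39  0.47] f [0.3 1.3 0.7]
(486, 118, 40) ->cm [-0.2  0.8 -0.1]
(492, 110, 90) ->cm [-4.   0.  -3.4]
(497, 50, 90) ->cm [-5.  -5.8 -2.4]
```

servo_tool --steps '[[[-0.2,0.9,-0.1,0],[-2,0.8,-1.7,0],[-4,0,-3.4,0],[-4.5,-3,-2.9,0],[-5,-5.8,-2.4,0],[-5,-5.8,-2.4,0],[-5,-5.8,-2.4,0],[-5,-5.8,-2.4,0]]]' --grip 75

```text
t: 16.17
position: [496.7, 51.9, 89.3]
tool_rot: [[-0.746, 0.148, 0.65], [0.104, 0.989, -0.105], [-0.658, -0.011, -0.753]]
ft_force: [0.9, 0.9, 0.6]
opening: 60.1
grip_force: 0.0
```

Run:
```python
from h import *
slab(show='pics/t3.png')
shift((497,50,60),(497,50,50),(497,50,40))
p,_=env.snapshot('wrist');cv2.imwrite('pics/w3.png',p)
```

```text
slab ((501.847900390625, 47.867984771728516), (59.76908874511719, 101.29166412353516), 5.2475481033325195) (297, 202, 34, 20)
t 16.2167 pos [496.7  52.3  89.3] z [ 0.65  -0.105 -0.753] y [ 0.147  0.989 -0.011] j [ 0.27 -0.04 -1.1  -0.16 -0.27  0.31] f [ 0.2 -0.3 -0.7]
(497, 50, 60) ->cm [ 1.9 -0.2  2.2]
(497, 50, 50) ->cm [ 2.5 -0.2  3. ]
(497, 50, 40) ->cm [ 3.2 -0.2  3.8]
```

View pics/w3.png

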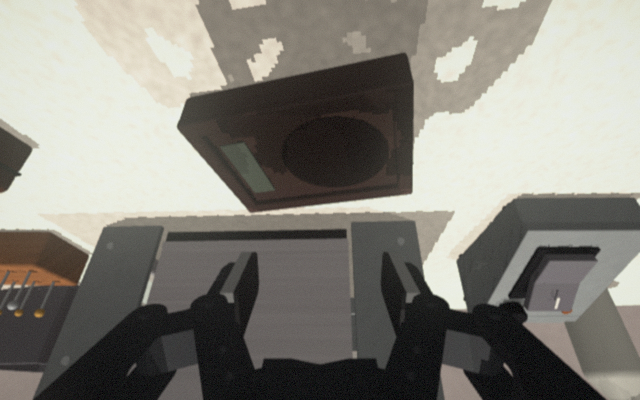

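The wrist view shows the slab centred under the open fingers, at about (305,150), with the hatch ahead. The console and its rocker are at right, (565,280). I'm lowering onto the slab's top.

servo_tool --steps '[[[1,-0.1,1.1,0],[1.9,-0.2,2.2,0],[2.5,-0.2,3,0],[2.8,-0.2,3.3,0],[2.8,-0.2,3.3,0]]]'

```text
t: 16.68
position: [502.6, 51.8, 48.8]
tool_rot: [[-0.752, 0.149, 0.642], [0.103, 0.989, -0.108], [-0.651, -0.015, -0.759]]
ft_force: [-0.3, 0.0, -0.5]
opening: 60.1
grip_force: 0.0
```

servo_tool --steps '[[[0.15,0,0.15,0],[0.3,0,0.3,0],[0.3,0,0.3,0]]]'

```text
t: 16.93
position: [503.9, 51.7, 46.5]
tool_rot: [[-0.752, 0.15, 0.642], [0.105, 0.989, -0.108], [-0.651, -0.014, -0.759]]
ft_force: [0.2, 0.0, -0.2]
opening: 60.4
grip_force: 0.0
```

servo_tool --steps '[[[-0.1,0.1,0.4,0],[-0.2,0.1,0.75,0],[-0.2,0.1,0.75,0],[-0.2,0.1,0.75,0]]]'

```text
t: 17.27
position: [510.4, 51.2, 41.8]
tool_rot: [[-0.752, 0.151, 0.642], [0.105, 0.988, -0.109], [-0.651, -0.014, -0.759]]
ft_force: [-0.6, -0.8, -0.3]
opening: 60.1
grip_force: 0.0
```

servo_tool --steps '[[[0.12,0,0.15,0],[0.25,0,0.3,0],[0.25,0,0.3,0]]]'

```text
t: 17.52
position: [510.1, 51.2, 37.6]
tool_rot: [[-0.752, 0.15, 0.641], [0.105, 0.989, -0.109], [-0.65, -0.015, -0.76]]
ft_force: [0.6, 0.7, 0.2]
opening: 60.1
grip_force: 0.0
```

servo_tool --steps '[[[0.06,0,0.08,0],[0.13,0,0.15,0],[0.13,0,0.15,0]]]'

```text
t: 17.77
position: [510.5, 51.3, 36.1]
tool_rot: [[-0.752, 0.15, 0.642], [0.105, 0.989, -0.109], [-0.651, -0.014, -0.759]]
ft_force: [-5.1, -0.8, 6.9]
opening: 60.5
grip_force: 3.8
```

servo_tool --steps '[[[0.06,0,0.08,0],[0.13,0,0.15,0],[0.13,0,0.15,0]]]'

```text
t: 18.02
position: [511.8, 51.4, 35.6]
tool_rot: [[-0.75, 0.151, 0.644], [0.106, 0.988, -0.109], [-0.653, -0.014, -0.757]]
ft_force: [-15.4, -2.4, 28.6]
opening: 60.6
grip_force: 14.3
```

Run:
```python
from h import *
shift((510,51,30))
p,_=env.snapshot('wrist');cv2.imwrite('pics/w4.png',p)
```

```text
t 18.0167 pos [511.8  51.4  35.6] z [ 0.644 -0.109 -0.757] y [ 0.151  0.988 -0.014] j [ 0.25  0.14 -1.13 -0.37 -0.27  0.31] f [-15.4  -2.4  28.6]
(510, 51, 30) ->cm [ 0.5 -0.1  0.3]
```

View pics/w4.png

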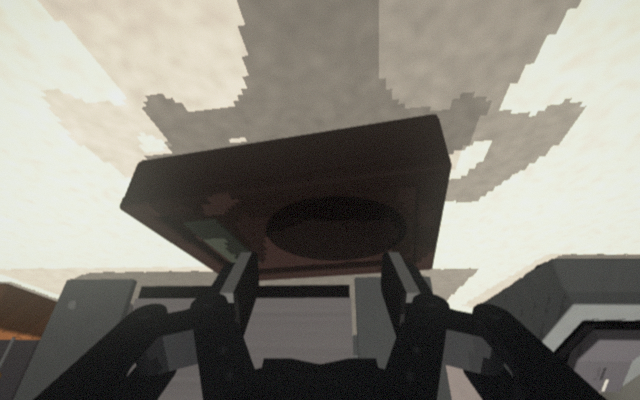

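The view shows the fingertips on the slab's front rim, at about (240,265) and (395,265). Contact is firm at 28 N, so I'll ease off slightly and drag forward-right.

servo_tool --steps '[[[-0.5,-0.35,0.3,0],[-0.9,-0.7,0.66,0],[-1.3,-1.05,1.0,0],[-1.75,-1.4,1.4,0],[-1.75,-1.4,1.4,0]]]'

```text
t: 18.48
position: [532.2, 34.1, 36.2]
tool_rot: [[-0.751, 0.151, 0.644], [0.105, 0.989, -0.108], [-0.652, -0.013, -0.758]]
ft_force: [1.7, 0.2, 6.2]
opening: 60.2
grip_force: 3.4
```

Run:
```python
from h import *
slab()
shift((550,15,37),(580,-10,37))
```

```text
slab ((530.03857421875, 34.539207458496094), (107.27916717529297, 28.0491943359375), 81.23004150390625) (301, 197, 35, 12)
t 18.5333 pos [532.1  34.1  36.2] z [ 0.644 -0.109 -0.758] y [ 0.151  0.988 -0.013] j [ 0.19  0.17 -1.1  -0.38 -0.23  0.25] f [ 3.4 -0.7  4.9]
(550, 15, 37) ->cm [-1.6 -1.6  1.3]
(580, -10, 37) ->cm [-4.1 -3.6  3.5]
```

servo_tool --steps '[[[-0.2,-0.2,0.3,0],[-0.6,-0.5,0.62,0],[-1,-0.85,0.98,0],[-1.45,-1.2,1.35,0],[-1.9,-1.55,1.75,0],[-2.3,-1.9,2.1,0],[-2.45,-2.0,2.25,0],[-2.45,-2.0,2.25,0]]]'

```text
t: 19.2
position: [562.5, 9.6, 36.0]
tool_rot: [[-0.749, 0.15, 0.645], [0.106, 0.989, -0.108], [-0.654, -0.013, -0.757]]
ft_force: [-1.5, 2.7, 15.4]
opening: 60.5
grip_force: 7.8
```

Run:
```python
from h import *
slab()
shift((550,15,37),(580,-10,37))
```

```text
slab ((555.513671875, 12.463020324707031), (103.34697723388672, 47.61506271362305), 83.0487289428711) (308, 186, 35, 18)
t 19.25 pos [562.4   9.6  36. ] z [ 0.645 -0.108 -0.757] y [ 0.151  0.989 -0.013] j [ 0.11  0.21 -1.05 -0.38 -0.18  0.19] f [ 0.2  1.6 12.3]
(550, 15, 37) ->cm [ 0.9  0.3 -0.9]
(580, -10, 37) ->cm [-1.6 -1.7  1.3]
```

servo_tool --steps '[[[-0.4,-0.42,0.36,0],[-0.8,-0.85,0.72,0],[-1.2,-1.27,1.07,0],[-1.6,-1.7,1.43,0],[-2,-2.1,1.8,0],[-2.4,-2.55,2.15,0],[-2.4,-2.55,2.15,0]]]'

```text
t: 19.83
position: [591.1, -20.7, 36.1]
tool_rot: [[-0.749, 0.15, 0.645], [0.105, 0.989, -0.108], [-0.654, -0.013, -0.756]]
ft_force: [3.6, 3.2, 12.3]
opening: 60.4
grip_force: 6.0
```

Run:
```python
from h import *
p=slab()
shift((590,-20,80),(505,-12,80))
cv2.imwrite('pics/crop5.png',cv2.resize(p[110:260,255:425],None,fx=3.5,fy=3.5))
```

```text
slab ((591.5342407226562, -18.23526382446289), (101.109619140625, 28.95701789855957), 79.85895538330078) (319, 177, 33, 14)
t 19.8833 pos [591.  -20.7  36.1] z [ 0.645 -0.108 -0.756] y [ 0.15   0.989 -0.013] j [ 0.03  0.25 -0.99 -0.37 -0.13  0.13] f [4.8 2.3 9.2]
(590, -20, 80) ->cm [-2.8 -0.  -3.4]
(505, -12, 80) ->cm [ 3.7 -0.5 -9. ]
```

View pics/crop5.png

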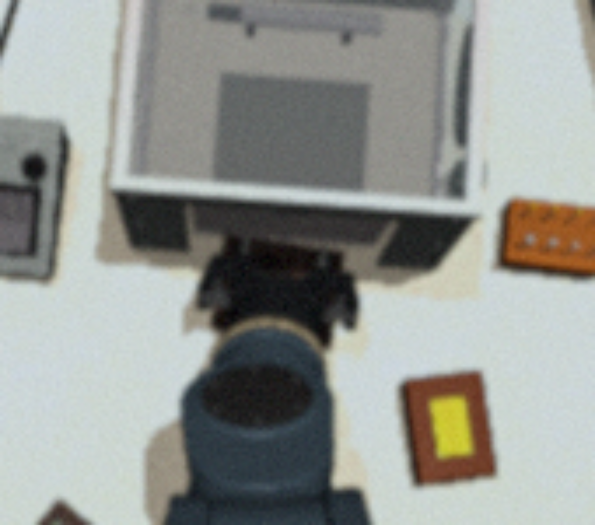

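servo_tool --steps '[[[-0.4,0.05,0.35,0],[-0.85,0.1,0.75,0],[-1.3,0.12,1.13,0],[-1.7,0.16,1.5,0],[-2.15,0.2,1.9,0],[-2.6,0.25,2.27,0],[-3,0.28,2.65,0],[-3.4,0.31,2.97,0],[-3.4,0.31,2.97,0]]]'

```text
t: 20.63
position: [636.2, -24.5, 35.9]
tool_rot: [[-0.749, 0.151, 0.646], [0.105, 0.988, -0.109], [-0.654, -0.014, -0.756]]
ft_force: [-1.1, -1.1, 17.0]
opening: 60.4
grip_force: 9.2
```

Run:
```python
from h import *
p,_=env.snapshot('side');cv2.imwrite('pics/s6.png',cv2.resize(p[130:300,240:460],None,fx=3.4,fy=3.4))
shift((634,-24,46))
```

```text
t 20.6833 pos [636.2 -24.5  36. ] z [ 0.646 -0.109 -0.756] y [ 0.151  0.988 -0.013] j [ 0.02  0.31 -0.88 -0.33 -0.12  0.12] f [ 0.3 -0.4 14.8]
(634, -24, 46) ->cm [-0.5  0.  -0.9]
```

View pics/s6.png

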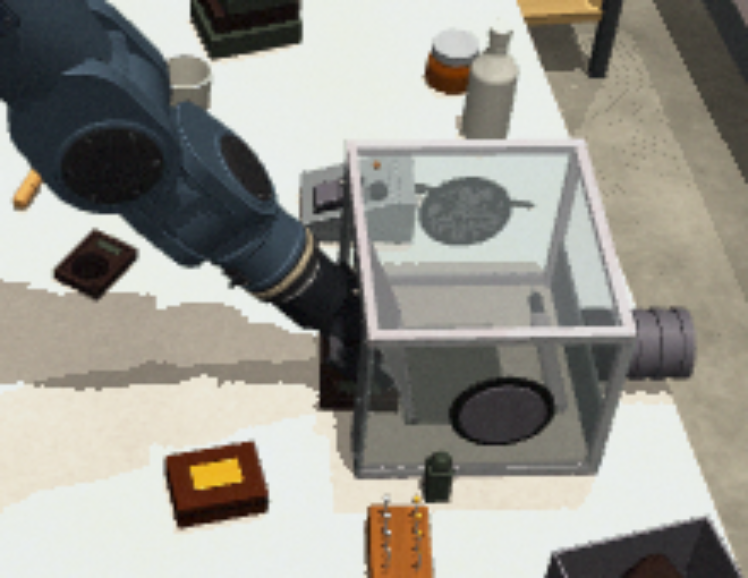

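The side view shows the slab's rear part still outside the hatch, near corner at (320,408). The flap rides on the hand, and the wrist is clear of the header. I'll use numeric checks from here.

Run:
```python
from h import *
print(ray('side',[(334.1,250)],0), ray('side',[(334.1,243)],22))
u=np.array([.9966,-.083]);print('pad-frame of corner: s,y')
for X in ray('side',[(334.1,250)],0): 
    d=X[:2]-np.array([711.3,-30.4]); print(d@u, d@np.array([.083,.9966]))
```

```text
[[566.32599462 -64.95162863   0.        ]] [[567.50421601 -49.94309532  22.        ]]
pad-frame of corner: s,y
-141.61330858454193 -46.46699553935135
```

servo_tool --steps '[[[-0.7,0,-0.8,0],[-0.7,0,-0.8,0],[1,-0.1,-2.4,0],[3,-0.3,-4.2,0],[5,-0.5,-5.8,0],[6.85,-0.7,-7.4,0],[6.85,-0.7,-7.4,-3],[7.8,-0.7,-6.3,-3],[8.6,-0.7,-5.4,-3],[8.6,-0.7,-5.4,-3]]]'

```text
t: 21.52
position: [535.2, -16.3, 19.2]
tool_rot: [[-0.756, 0.111, 0.645], [0.053, 0.993, -0.108], [-0.652, -0.048, -0.757]]
ft_force: [4.3, -0.0, 10.4]
opening: 60.2
grip_force: 5.0
```

Run:
```python
from h import *
shift((540,-15,19),(600,-20,19),(640,-23.4,19),(655,-24.6,19))
p,d=env.snapshot('side');h=cv2.cvtColor(p,cv2.COLOR_BGR2HSV)
p2,d2=env.snapshot('top')
cv2.imwrite('pics/s7.png',p);cv2.imwrite('pics/t7.png',p2)
m=((h[...,2]<80)&((h[...,0]<14)|(h[...,0]>165))&(h[...,1]>60)).astype(np.uint8)
w=np.zeros_like(m);w[180:270,310:380]=m[180:270,310:380]
c=max(cv2.findContours(w,0,2)[0],key=cv2.contourArea)
print(cv2.contourArea(c),cv2.approxPolyDP(c,2.5,True)[:,0].tolist())
```

```text
t 21.5167 pos [535.2 -16.3  19.2] z [ 0.645 -0.108 -0.757] y [ 0.111  0.993 -0.048] j [ 0.04  0.22 -1.13 -0.49 -0.14  0.09] f [ 4.3 -0.  10.4]
(540, -15, 19) ->cm [-0.3  0.2  0.3]
(600, -20, 19) ->cm [-4.9  0.4  4.2]
(640, -23.4, 19) ->cm [-7.9  0.5  6.8]
(655, -24.6, 19) ->cm [-9.1  0.5  7.8]
144.0 [[345, 225], [335, 225], [334, 249], [343, 249], [338, 241], [344, 239], [337, 232], [341, 226], [344, 228], [342, 234]]
```

servo_tool --steps '[[[-0.1,0,-0.1,0],[-1.1,0.14,0.7,0],[-1.9,0.08,1.4,0],[-2.7,0,2.1,0],[-3.5,-0.05,2.75,0],[-4.2,-0.1,3.4,0],[-5,-0.17,4.1,0],[-5.8,-0.23,4.8,0],[-6.6,-0.3,5.5,0],[-7.4,-0.36,6.2,0],[-7.4,-0.36,6.2,0]]]'

```text
t: 22.53
position: [631.2, -31.1, 20.5]
tool_rot: [[-0.758, 0.111, 0.643], [0.053, 0.993, -0.109], [-0.65, -0.048, -0.758]]
ft_force: [0.9, -0.4, 1.0]
opening: 60.3
grip_force: 0.0
```

Run:
```python
from h import *
shift((640,-31,21),(651,-33,21))
p,d=env.snapshot('side');cv2.imwrite('pics/s8.png',p)
p2,d2=env.snapshot('top');cv2.imwrite('pics/t8.png',p2)
# top: dark pixels in pad region
m=(cv2.GaussianBlur(p2,(3,3),0).mean(2)<70)
for y in range(128,164,3): 
    x=m[y,305:375].nonzero()[0]+305; print(y,(x.min(),x.max(),len(x)) if len(x) else '')
```

```text
t 22.5333 pos [631.2 -31.1  20.5] z [ 0.643 -0.109 -0.758] y [ 0.111  0.993 -0.048] j [ 0.    0.34 -0.9  -0.38 -0.11  0.06] f [ 0.9 -0.4  1. ]
(640, -31, 21) ->cm [-0.7  0.1  0.5]
(651, -33, 21) ->cm [-1.5  0.   1.2]
128 
131 
134 
137 
140 
143 (np.int64(324), np.int64(343), 19)
146 (np.int64(326), np.int64(354), 25)
149 (np.int64(325), np.int64(344), 20)
152 (np.int64(324), np.int64(354), 22)
155 (np.int64(324), np.int64(343), 20)
158 (np.int64(326), np.int64(342), 17)
161 (np.int64(353), np.int64(353), 1)
```

```bash
cat >> h.py <<'E'
PC=np.array([711.3,-30.4]);U=np.array([.9966,-.083]);V=np.array([.083,.9966])
def inpad(p,z=22):
    f=cv2.GaussianBlur(p,(3,3),0).astype(int)
    m=(((f[...,2]-f[...,0])>6)&(f.mean(2)<110)|(f.mean(2)<72)).astype(np.uint8)
    w=np.zeros_like(m);w[120:165,305:372]=m[120:165,305:372]
    w=cv2.morphologyEx(w,cv2.MORPH_CLOSE,np.ones((7,7),np.uint8));w=cv2.morphologyEx(w,cv2.MORPH_OPEN,np.ones((5,5),np.uint8))
    c=max(cv2.findContours(w,0,2)[0],key=cv2.contourArea)
    W=ray('top',c[:,0],z)[:,:2];print('bbox',cv2.boundingRect(c))
    q=np.c_[(W-PC)@U,(W-PC)@V];print('padframe s',q[:,0].min().round(1),q[:,0].max().round(1),'y',q[:,1].min().round(1),q[:,1].max().round(1),cv2.minAreaRect(q.astype(np.float32)))
E
python3 - <<'E'
from h import *
p=cv2.imread('pics/t8.png');inpad(p)
f=cv2.GaussianBlur(p,(3,3),0).astype(int)
print((f[...,2]-f[...,0])[130:166:3,312:368:4]);print(f.mean(2).astype(int)[130:166:3,312:368:4])
E
```

```text
bbox (323, 141, 32, 21)
padframe s -46.9 16.9 y -52.0 46.9 ((-15.311178207397461, -2.604785919189453), (98.9513168334961, 63.36235427856445), 89.014404296875)
[[ 6  6  5  5  4  7  6  6  6  7  6  6  7  7]
 [ 7  7 -4 -5 -1 -3 -3 -1  0 -1  1  2  5  7]
 [ 7  4 -4 -3 -3 -2 -4 -2 -4 -2 -2 -3 -1  6]
 [ 6  4 -3  0 -1 -1 -3 -2 -2 -3 -2 -3  4  5]
 [ 6  5 -2  2  2  2  0  1  0  0  0 -3  2  8]
 [ 6  3 -4  2  2 -1 -3  0 -1  1  0  0  3  7]
 [ 6  2 -1  0 -1 -3 -4 -2  1 -1 -2  1  2  7]
 [ 7  2 -1  0 -3 -3 -4 -4 -1 -1 -3  0  5  6]
 [ 5  2 -2  0 -4 -4 -4 -5  1 -2 -2  0  5  6]
 [ 6  2 -1  2 -3 -5 -4 -4  1 -5 -1 -1  4  5]
 [ 3  0  0  1 -2 -3 -3 -1  0 -5 -1 -2  5  7]
 [-6 -6 -7 -7 -7 -6 -6 -6 -5 -3 -2 -3  5  6]]
[[147 146 133 135 140 143 146 144 148 147 146 147 147 146]
 [147 144 102 102 104 105 108 111 114 117 122 127 135 145]
 [148 139 103 104 103 104 102 103 103 104 102 102 123 146]
 [146 139 102  85  88  94  96  99 101 101 102 105 126 146]
 [147 136 103  69  68  70  69  71  74  79  81  89 128 146]
 [144 132 102  71  69  64  63  67  69  68  69  80 133 145]
 [146 127 102  70  63  60  61  62  69  74  76  82 133 144]
 [147 124 101  69  61  61  61  62  69  78  76  87 133 146]
 [146 120  97  70  62  62  60  61  70  79  75  89 138 146]
 [147 116  97  70  60  64  63  63  70  81  77  92 139 145]
 [152 124  96  74  69  63  62  67  71  79  74  94 142 147]
 [206 202 196 192 176 161 153 138 121 108  97 109 146 146]]
```

```bash
sed -i "s/m=(((f\[...,2\]-f\[...,0\])>6)&(f.mean(2)<110)|(f.mean(2)<72))/m=(f.mean(2)<88)/" h.py
python3 - <<'E'
from h import *
p=cv2.imread('pics/t8.png');inpad(p)
shift((640,-31,21))
E
```

```text
bbox (321, 140, 36, 23)
padframe s -48.6 22.0 y -57.8 52.8 ((-13.258354187011719, -2.4944801330566406), (70.48735809326172, 110.5944595336914), 0.1397959440946579)
t 22.6333 pos [629.  -30.9  19.6] z [ 0.642 -0.109 -0.759] y [ 0.111  0.993 -0.049] j [ 0.    0.34 -0.91 -0.38 -0.11  0.06] f [0.3 0.3 0.6]
(640, -31, 21) ->cm [-0.9  0.1  0.6]
```

servo_tool --steps '[[[-0.4,0.05,0.3,0],[-0.8,0.1,0.6,0],[-1.2,0.15,0.9,0],[-1.5,0.2,1.2,0],[-1.5,0.2,1.2,0]]]'

```text
t: 23.05
position: [649.0, -30.8, 20.4]
tool_rot: [[-0.759, 0.111, 0.642], [0.053, 0.993, -0.109], [-0.649, -0.048, -0.759]]
ft_force: [-0.4, 0.8, -0.8]
opening: 60.4
grip_force: 0.3
```

Run:
```python
from h import *
p,_=env.snapshot('top');inpad(p);cv2.imwrite('pics/t9.png',p)
shift((560,-20,30))
```

```text
bbox (321, 134, 36, 28)
padframe s -44.8 39.9 y -56.4 53.7 ((-3.235248565673828, -1.0379905700683594), (109.85173797607422, 84.27041625976562), 88.48283386230469)
t 23.1 pos [648.6 -30.8  20.4] z [ 0.642 -0.109 -0.759] y [ 0.111  0.993 -0.048] j [ 0.    0.37 -0.86 -0.36 -0.11  0.06] f [ 0.2 -0.  -0.5]
(560, -20, 30) ->cm [ 6.2  0.  -6.5]
```

servo_tool --steps '[[[1.3,-0.05,-1.3,0],[2.7,-0.1,-2.6,0],[4.1,-0.16,-3.8,0],[5.5,-0.2,-5.1,0],[7,-0.28,-6.5,0],[7,-0.28,-6.5,0],[4,-0.5,-9,0],[1,-0.7,-12,0],[-1.8,-0.9,-16.8,0],[-1.8,-0.9,-16.8,0],[-1.8,-0.9,-16.8,0],[-1.8,-0.9,-16.8,0]]]' --grip 255

```text
t: 24.1
position: [554.0, -22.4, 162.1]
tool_rot: [[-0.757, 0.111, 0.644], [0.053, 0.993, -0.109], [-0.652, -0.048, -0.757]]
ft_force: [0.4, -0.2, -1.0]
opening: 0.1
grip_force: 0.0
```

Run:
```python
from h import *
c=env.get_calibration('wrist');p,d=env.snapshot('wrist');cv2.imwrite('pics/w10.png',p)
p,dt=env.snapshot('top');inpad(p);cv2.imwrite('pics/t10.png',p)
K=env.get_calibration('top')
def pt(D,K,px):
    z=np.median(D[px[1]-1:px[1]+2,px[0]-1:px[0]+2]);return K['R'].T@(np.linalg.inv(K['camera_matrix'])@np.array([px[0],px[1],1])*z-K['t'])
for r in range(160,186,2): print(r,[pt(dt,K,(x,r)).round(0).tolist() for x in(252,258,264)], p[r,252:266:3].mean(1).astype(int))
# wrist points on flap: project hatch plane points
for X in([598,-20,30],[598,-20,60],[598,30,40]):
    q=proj('wrist',[X],c)[0].round().astype(int);print(X,q,pt(d,c,q).round(0) if 0<=q[0]<639 and 0<=q[1]<399 else '')
shift((600,214,140))
```

```text
bbox (320, 134, 37, 29)
padframe s -48.5 40.4 y -57.0 55.5 ((-4.556194305419922, -0.9703483581542969), (111.696044921875, 88.54109191894531), 88.76426696777344)
160 [[661.0, 236.0, 57.0], [660.0, 218.0, 58.0], [656.0, 198.0, 71.0]] [129 123 135 102  33]
162 [[654.0, 236.0, 56.0], [654.0, 218.0, 56.0], [654.0, 199.0, 58.0]] [ 87  71  84 101  60]
164 [[648.0, 236.0, 57.0], [647.0, 218.0, 58.0], [647.0, 199.0, 58.0]] [77 61 54 45 29]
166 [[642.0, 236.0, 55.0], [638.0, 216.0, 69.0], [641.0, 199.0, 58.0]] [78 84 77 82 51]
168 [[637.0, 237.0, 51.0], [634.0, 217.0, 63.0], [635.0, 199.0, 56.0]] [75 81 92 80 49]
170 [[631.0, 237.0, 48.0], [628.0, 217.0, 61.0], [630.0, 200.0, 53.0]] [68 78 85 77 47]
172 [[624.0, 237.0, 50.0], [623.0, 217.0, 56.0], [624.0, 200.0, 51.0]] [70 88 81 84 45]
174 [[619.0, 237.0, 46.0], [617.0, 218.0, 54.0], [618.0, 200.0, 48.0]] [65 95 99 94 46]
176 [[612.0, 237.0, 48.0], [612.0, 218.0, 50.0], [613.0, 200.0, 46.0]] [61 98 98 95 41]
178 [[606.0, 237.0, 49.0], [605.0, 218.0, 51.0], [606.0, 200.0, 46.0]] [ 63 100  97 103  42]
180 [[600.0, 237.0, 47.0], [600.0, 219.0, 47.0], [601.0, 201.0, 40.0]] [65 97 93 96 38]
182 [[596.0, 239.0, 35.0], [596.0, 220.0, 38.0], [595.0, 201.0, 38.0]] [92 89 61 78 52]
184 [[591.0, 239.0, 33.0], [590.0, 220.0, 33.0], [590.0, 202.0, 33.0]] [125 130 120 117 118]
[598, -20, 30] [338 137] [603. -20.  24.]
[598, -20, 60] [337 168] [603. -20.  56.]
[598, 30, 40] [405 145] [608.  32.  32.]
t 24.2 pos [552.6 -22.5 159.1] z [ 0.641 -0.109 -0.76 ] y [ 0.111  0.993 -0.049] j [ 0.03 -0.09 -0.9   0.06 -0.13  0.07] f [-0.4 -0.3 -0.1]
(600, 214, 140) ->cm [-1.1 24.1  1.9]
```

servo_tool --steps '[[[0.3,4,-0.4,0],[0.5,8,-0.9,0],[0.7,12,-1.3,0],[0.85,16,-1.75,0],[1.06,20,-2.2,0],[1.27,23.8,-2.6,0],[1.27,23.8,-2.6,0],[0,24.2,1,0],[-1,24.5,3,0],[-2.1,24.9,5.4,0],[-2.1,24.9,5.4,0],[-2.1,24.9,5.4,0]]]'

```text
t: 25.2
position: [630.7, 216.9, 117.4]
tool_rot: [[-0.761, 0.111, 0.639], [0.052, 0.992, -0.111], [-0.646, -0.051, -0.762]]
ft_force: [-0.2, 0.3, 0.4]
opening: -0.3
grip_force: 0.0
```

Run:
```python
from h import *
p,d=env.snapshot('wrist');cv2.imwrite('pics/w11.png',p)
shift((631,218,96),(631,218,92),(631,218,84))
```

```text
t 25.25 pos [630.3 217.  118.2] z [ 0.639 -0.11  -0.761] y [ 0.111  0.993 -0.05 ] j [ 0.51  0.26 -0.6   0.13 -0.42  0.48] f [ 0.5  0.1 -0.5]
(631, 218, 96) ->cm [1.4 0.2 1.7]
(631, 218, 92) ->cm [1.6 0.2 2. ]
(631, 218, 84) ->cm [2.2 0.3 2.6]
```

View pics/w11.png

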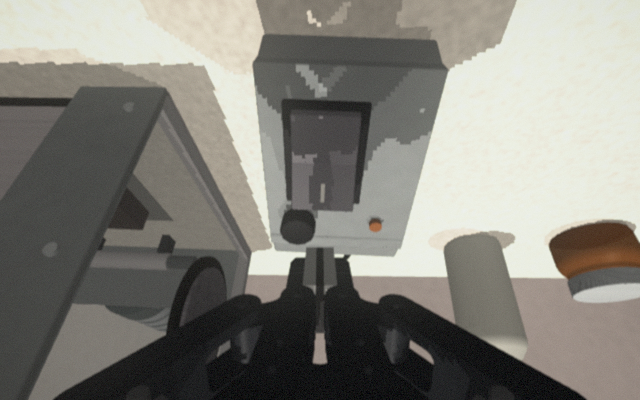

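The wrist view shows the rocker at (285–370, 100–210), centred under the fingers, with its raised end at about (322,205). Time to press it.

servo_tool --steps '[[[0.7,0.1,0.9,0],[1.4,0.2,1.7,0],[1.6,0.2,2,0],[1.6,0.2,2,0]]]'

```text
t: 25.58
position: [630.9, 218.1, 93.6]
tool_rot: [[-0.76, 0.11, 0.64], [0.052, 0.993, -0.109], [-0.647, -0.05, -0.761]]
ft_force: [0.4, -0.2, -0.7]
opening: -0.1
grip_force: 0.0
```

servo_tool --steps '[[[0.13,0,0.15,0],[0.26,0,0.3,0],[0.26,0,0.3,0]]]'

```text
t: 25.83
position: [631.9, 218.2, 91.0]
tool_rot: [[-0.759, 0.111, 0.642], [0.053, 0.993, -0.109], [-0.649, -0.048, -0.759]]
ft_force: [-0.6, 0.3, -0.8]
opening: -0.0
grip_force: 0.0
```

servo_tool --steps '[[[0.13,0,0.15,0],[0.26,0,0.3,0],[0.26,0,0.3,0]]]'

```text
t: 26.08
position: [632.1, 218.1, 87.0]
tool_rot: [[-0.759, 0.111, 0.642], [0.053, 0.993, -0.109], [-0.649, -0.048, -0.759]]
ft_force: [-0.6, 0.5, 2.2]
opening: 0.2
grip_force: 1.3
```

Contact at z≈87. I'll go on down about 7 mm in small steps.

servo_tool --steps '[[[0.13,0,0.15,0],[0.26,0,0.3,0],[0.26,0,0.3,0]]]'

```text
t: 26.33
position: [632.0, 217.8, 82.8]
tool_rot: [[-0.759, 0.111, 0.642], [0.053, 0.993, -0.109], [-0.649, -0.048, -0.759]]
ft_force: [1.4, 0.3, 4.0]
opening: -0.1
grip_force: 1.7
```

servo_tool --steps '[[[0.1,0,0.1,0],[0.18,0,0.2,0],[0.18,0,0.2,0]]]'

```text
t: 26.58
position: [632.5, 218.0, 81.6]
tool_rot: [[-0.757, 0.111, 0.643], [0.054, 0.993, -0.109], [-0.651, -0.048, -0.758]]
ft_force: [-12.3, -0.8, 22.1]
opening: -0.2
grip_force: 12.4
```

servo_tool --steps '[[[-0.6,0,-0.7,0],[-2,-0.1,-2.3,0],[-3.9,-0.3,-4.5,0],[-2,-0.9,-9,0],[0,-1.2,-12,0],[0,-1.2,-12,0],[0,-1.2,-12,0],[0,-1.2,-12,0]]]'

```text
t: 27.25
position: [553.4, 219.0, 171.8]
tool_rot: [[-0.759, 0.11, 0.641], [0.053, 0.993, -0.108], [-0.649, -0.048, -0.759]]
ft_force: [1.6, -0.4, 0.4]
opening: 0.1
grip_force: 0.0
```

Run:
```python
from h import *
shift()
c=env.get_calibration('wrist');p,d=env.snapshot('wrist');cv2.imwrite('pics/w12.png',p)
pt=lambda D,K,px:K['R'].T@(np.linalg.inv(K['camera_matrix'])@np.array([px[0],px[1],1])*np.median(D[px[1]-1:px[1]+2,px[0]-1:px[0]+2])-K['t'])
for x in range(596,664,6):
    z=45+(x-620)*.34;q=proj('wrist',[[x,217,z]],c)[0].round().astype(int)
    print(x,q,pt(d,c,q).round(1) if 1<=q[0]<638 and 1<=q[1]<398 else '')
p,_=env.snapshot('top');inpad(p)
for X in([599,-20,30],[599,-20,60],[599,-20,120]):
    q=proj('wrist',[X],c)[0].round().astype(int);print(X,q,pt(d,c,q).round(0) if 0<q[0]<638 and 0<q[1]<398 else '')
```

```text
t 27.25 pos [553.4 219.  171.8] z [ 0.641 -0.108 -0.759] y [ 0.11   0.993 -0.048] j [ 0.6   0.07 -0.67  0.28 -0.47  0.56] f [ 1.6 -0.4  0.4]
596 [332 134] [596.4 217.   36.2]
602 [332 141] [600.6 216.8  39.7]
608 [333 149] [598.1 218.   50.3]
614 [333 155] [599.6 218.   55. ]
620 [334 162] [607.6 218.2  55.2]
626 [334 168] [614.7 217.7  55.5]
632 [335 175] [624.2 217.9  55.2]
638 [335 181] [630.2 217.5  57. ]
644 [336 187] [635.9 218.   59.2]
650 [336 192] [641.1 217.7  60.8]
656 [336 198] [647.7 217.3  62.6]
662 [337 203] [664.3 217.   57.3]
bbox (321, 134, 36, 29)
padframe s -48.5 40.1 y -57.0 54.2 ((-4.447883605957031, -1.3400154113769531), (111.04446411132812, 87.98068237304688), 89.02014923095703)
[599, -20, 30] [ 67 142] [603. -25.  26.]
[599, -20, 60] [ 50 169] [603. -25.  57.]
[599, -20, 120] [  9 233] [603. -25. 118.]
```

```bash
python3 -c "
from cell import env
print(env.finish_job())"
```

```text
the job is handed in; nothing more can be done
None
```

The job is handed in, at about 27 s of the 70 s allowed, with no result returned. By my last readings the slab lies within about 5 mm and 2° of square on the pad, the flap hangs shut, the rocker is pressed to its stop, and the arm is clear; I planned around the listed bystanders but did not re-measure them.

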